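Cartridges from behind the ink bottles

ROBOT

A 6-joint arm with a two-finger parallel gripper is mounted at the origin on a cart in front of the work surface, level with it; the furniture and walls round the work are solid. World frame = base frame: x ahead of the robot, y to its left, z up, the work surface at z = 0. Lengths are in m, angles in rad, forces in N, time in s.
With the tool pointing down it reaches from about 0.375 to 0.9 m from the base axis. Payload 3.1 kg.
Tool frame: the origin (TCP) lies between the finger pads; the fingertips stand 17 mm ahead of it and the grasp point (between the pads) lies 2 mm behind it (robot.nose_length is the distance from the TCP to the fingertips, in m); z points along the fingers, y is the line along which they close (so a half turn about z gives the same grasp; the last joint's range is limited). The gripper opens to 87 mm and grips with 3 to 60 N. Pads are 19 mm wide; open, the fingers measure 117 mm over their backs; the gripper's body (75 mm by 190 mm) begins 51 mm behind the grasp point.
Start: joints at [-1.429, 0.527, 1.433, -0, 1.181, -0.178], TCP at [0.197, -0.593, 0.24] pointing down, gripper open.
Joint ranges: [-3.08, 3.08], [-0.75, 2.2], [0.22, 2.44], [-1.43, 4.57], [0, 2.65], [-2.85, 2.85]. Speed limits (rad/s): [2.79, 2.79, 3.14, 3.14, 3.14, 3.14].

INTERFACE

Orientations are given as a unit quaternion [x, y, z, w].
In Python, from rig import robot, cams gives the robot as it stands.
- The arm moves only by the shell command python3 -m pendant 'ROWS' [FORCE]. ROWS is JSON, a list of rows, each an object with "jaw": the opening, from 0 (shut) to 1 (fully open); "linear": the shift along the tool's x, y, z in cm, a list of three; "twist": the turn about the tool's z in degrees. A call has 1 to 12 rows; each row shifts and turns the commanded pose from where the row before left it, along the tool's axes as they then stand; what a row does not reach is not made up. A row lasts 1/12 s, in which the tool goes at most 41.7 mm and 7.16 degrees, less where a joint would pass 70% of its speed; a pose out of reach is approached as far as the arm can. A call is refused whole if a number of a shift passes 4.17 or a number of a turn 7.16, either way. A call with a gripper value outside its range is refused whole. The fingers move at their own pace and stop on an object; FORCE is the grip in N (left out, the last holds). Time passes only in rows, so rows that do not move let the fingers close. It gives the time, the measured TCP pose, the force, the opening and the grip force at its end, in the units of the state.
- robot.get_obs(): the state, without advancing time (a new reading comes with each control period).
- cams.camera(name): name is "scene" or "top"; returns a dict with "color" (384x512x3 uint8, blue, green, red), "depth" (384x512 float32, m along the optical axis (not along the pixel's ray), 0 where there is no reading), "fov_y" (degrees; the focal length in pixels is half the picture's height over the tangent of half this angle, whatever the lens; pixels are square), "cx", "cy" (the principal point, pixels), "view" (4x4, takes a point from world to camera coordinates). Camera axes: x right, y down, z forward; pixel columns grow to the right and rows downward; lengths in m; the calibration is good to about 2 mm. A picture is of the moment at which its call begins.
- robot.hand_in(): hands the job in; it is judged then, once.
The state is a dict: "time": time; "q": joint angles; "joint_velocities": joint speeds; "joint_torque": joint torques, N m; "position": TCP position; "tool_rot": TCP orientation; "ft_force": force on the tool from outside, world axes, zero at the start; "moment": the same for the moment, N m; "grip_width": finger opening in m; "grip_force": force on a finger pad.
Only numpy, scipy, OpenCV 4.12 (cv2) and the standard library are available. Lean on these libraries where they do the work, as an engineer would, in place of code of your own. Each camera call takes 0.05 s, during which the arm holds its last target. There are 200 camera calls.

TASK

Two cartridges stand in the white caddy behind the red and the blue ink bottle. First move both bottles out of the way onto the cork mat, then stand the black cartridge in the black tray and the yellow cartridge in the yellow tray, and finally put each bottle back in the caddy, standing wholly on the coaster of its own colour. Keep bottles and cartridges upright throughout.

Things in the scene. Friction and masses are not known exactly. Their poses are not given: they have to be found in the camera images.
- caddy: White caddy, fixed, 130 (own x) x 190 mm (own y); origin centre of underside, on the table. Floor 4 mm; 4 mm walls, 26 high at back (+x) and sides, 8 high in front. Cartridges stand in the back row (x = 21, y = +-42, length along y), coasters with bottles in front (x = -23.5, y = +-42); left/right varies. 15 mm from bottle to cartridge, 32 from cartridge to back wall.
- bottle_red: White ink refill bottle with red dropper cap, loose, 130 mm tall, about 110 g. Origin: centre of its underside, z up to the nozzle. Round body 43 mm diameter to about 85 mm up, then shoulder; cap 28 mm diameter from 90 to 109 mm, nozzle 12 mm diameter to 130 mm. Starts on the red coaster.
- bottle_blue: The same bottle with a blue dropper cap, otherwise same size and frame. Starts on the blue coaster.
- coaster_red: Red round coaster in the caddy's front row, fixed, 66 mm diameter, 3 mm thick. Origin: centre of its underside, on the caddy floor (4 mm above the table). The red bottle stands on it.
- coaster_blue: Blue round coaster, otherwise the same. The blue bottle stands on it.
- cartridge_black: Dark charcoal ink cartridge standing upright, loose, 68 mm long (own x), 16 mm wide (own y), 44 mm tall (47 with its small plug), about 60 g. Origin: centre of its underside, z up.
- cartridge_yellow: Yellow ink cartridge, otherwise the same size and frame.
- tray_black: Black shallow open tray, fixed, outside 96 mm (own x) by 42 mm (own y) by 9 mm high, walls and floor 3 mm: inside 90 x 36 mm, floor 3 mm above its origin. Origin: centre of its underside, 3 mm above the table on a thin white plate (130 x 160 mm), side by side with the other tray, 72 mm apart. A cartridge stands in it lengthwise, either way round.
- tray_yellow: Yellow shallow open tray, otherwise the same.
- mat: Cork mat, fixed, 130 mm (own x) by 180 mm (own y), 3 mm thick; the side area for the bottles. Origin: centre of its underside, on the table.

How it is judged:
On the way, in this order (a step that is already met when the one before it is completed fails the run):
1. both bottles stand upright on the cork mat together, let go (x of bottle_red in the frame of mat between -0.065 and 0.065 m and y of bottle_red in the frame of mat between -0.09 and 0.09 m and z of each of bottle_red, bottle_blue in the frame of mat below 0.008 m and angle between each of bottle_red, bottle_blue's own z axis and vertical below 0.1 rad and linear speed of each of bottle_red, bottle_blue below 0.02 m/s and angular speed of each of bottle_red, bottle_blue below 0.2 rad/s and contact force between the fingers and bottle_red below 0.05 N and x of bottle_blue in the frame of mat between -0.065 and 0.065 m and y of bottle_blue in the frame of mat between -0.09 and 0.09 m and contact force between the fingers and bottle_blue below 0.05 N), for 0.2 s.
2. each cartridge stands in the tray of its colour, let go (x of cartridge_black in the frame of tray_black between -0.014 and 0.014 m and y of cartridge_black in the frame of tray_black between -0.0125 and 0.0125 m and z of cartridge_black in the frame of tray_black below 0.0065 m and angle between each of cartridge_black, cartridge_yellow's own z axis and vertical below 0.1 rad and linear speed of each of cartridge_black, cartridge_yellow below 0.02 m/s and angular speed of each of cartridge_black, cartridge_yellow below 0.2 rad/s and contact force between the fingers and cartridge_black below 0.05 N and x of cartridge_yellow in the frame of tray_yellow between -0.014 and 0.014 m and y of cartridge_yellow in the frame of tray_yellow between -0.0125 and 0.0125 m and z of cartridge_yellow in the frame of tray_yellow below 0.0065 m and contact force between the fingers and cartridge_yellow below 0.05 N), for 0.2 s.
At the end, for the whole second after the job is handed in: The black cartridge stands upright on the floor of the black tray and the yellow one in the yellow tray (inside the rims); each bottle stands upright in the caddy on the coaster of its own colour, centres within 12 mm; all released and at rest (all of step 2 and horizontal distance between bottle_red and coaster_red below 0.012 m and z of bottle_red in the frame of coaster_red between -0.002 and 0.007 m and angle between each of bottle_red, bottle_blue's own z axis and vertical below 0.1 rad and linear speed of each of bottle_red, bottle_blue below 0.02 m/s and angular speed of each of bottle_red, bottle_blue below 0.2 rad/s and contact force between the fingers and bottle_red below 0.05 N and horizontal distance between bottle_blue and coaster_blue below 0.012 m and z of bottle_blue in the frame of coaster_blue between -0.002 and 0.007 m and contact force between the fingers and bottle_blue below 0.05 N); the robot touches nothing.
It fails at once if a bottle or cartridge was tipped over (angle between any of bottle_red, bottle_blue, cartridge_black, cartridge_yellow's own z axis and vertical above 0.6 rad).
It also fails if it takes over 147 s, if anything falls off the work surface, if the arm or the gripper's body presses on something with over 40 N, if the wrist force passes 120 N, or if a joint passes its speed limit or range.

## Working session

There is one attempt and no reset: what is moved stays moved. The work goes in short steps, Python scripts to look and compute and a shell command to move; the robot and the scene stay as the last step left them, time stands still between calls to the robot, and variables do not carry over. Pictures are saved under pics/ and viewed, at most 14 in all, crops included, and the job is handed in when it is done.

```bash
ls; mkdir -p pics
python3 - <<'E'
from rig import robot,cams
import cv2,numpy as np
for n in("scene","top"):
    c=cams.camera(n); cv2.imwrite(f"pics/{n}0.png",c["color"]); np.savez(f"pics/{n}0.npz",**c)
    print(n,c["fov_y"],c["cx"],c["cy"]); print(np.round(c["view"],3).tolist(), c.keys())
o=robot.get_obs(); print(o)
E
```

```text
pics
scene 46.90635007317322 254.49455713827942 185.7575941950923
[[-0.725, -0.689, -0.022, 0.308], [-0.414, 0.461, -0.785, 0.321], [0.551, -0.56, -0.619, 0.954], [0.0, 0.0, 0.0, 1.0]] dict_keys(['color', 'depth', 'fov_y', 'cx', 'cy', 'view'])
top 52.24584150568211 254.77409988529104 191.1111145862819
[[-0.028, -1.0, 0.004, -0.124], [-0.991, 0.027, -0.132, 0.569], [0.132, -0.008, -0.991, 0.894], [0.0, 0.0, 0.0, 1.0]] dict_keys(['color', 'depth', 'fov_y', 'cx', 'cy', 'view'])
{'time': 0.1, 'q': array([-1.42950659e+00,  5.28366446e-01,  1.43381289e+00, -4.65122477e-05,
        1.18140529e+00, -1.78516783e-01]), 'joint_velocities': array([-0.00120326, -0.00103877, -0.00429979, -0.00182097, -0.00032015,
       -0.00115703]), 'joint_torque': array([-6.23429751e-04, -4.40985096e+01, -1.77150357e+01,  6.35422859e-02,
        5.33865974e-02, -2.99493729e-05]), 'position': array([ 0.1964022 , -0.59265331,  0.2386613 ]), 'tool_rot': array([ 9.87240792e-01,  1.59231358e-01, -2.96489816e-06, -9.96214479e-04]), 'ft_force': array([-0.6544862 ,  0.17719387,  0.46102134]), 'moment': array([0.00984229, 0.02468339, 0.00992724]), 'grip_force': 0.0, 'grip_width': 0.08700429676600428}
```

View pics/top0.png

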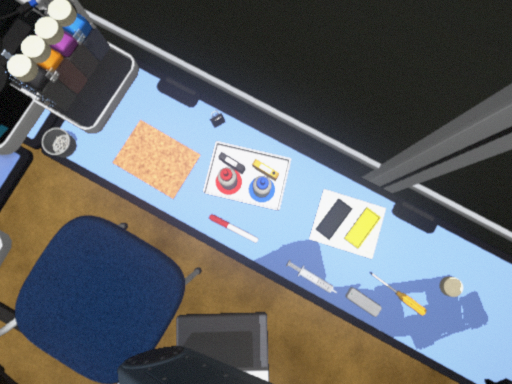

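View pics/scene0.png

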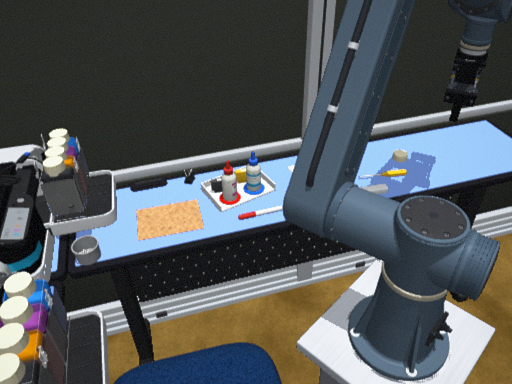

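The top picture shows the mat at about (157,158), the caddy at (247,175) with the red bottle at (228,178) and the blue at (262,186), the black cartridge at (232,162), the yellow at (265,169), and the trays at (334,219) and (362,228).

```bash
cat > h.py <<'E'
import numpy as np,cv2
def cam(name):
    from rig import cams
    return cams.camera(name)
def ray(c,u,v,z):
    """pixel -> world at height z"""
    f=192/np.tan(np.radians(c["fov_y"]/2)); V=np.array(c["view"],float)
    d=V[:3,:3].T@np.array([(u-c["cx"])/f,(v-c["cy"])/f,1]); o=-V[:3,:3].T@V[:3,3]
    return o+d*(z-o[2])/d[2]
def proj(c,p):
    f=192/np.tan(np.radians(c["fov_y"]/2)); V=np.array(c["view"],float)
    q=V[:3,:3]@np.asarray(p,float)+V[:3,3]; return np.array([c["cx"]+f*q[0]/q[2],c["cy"]+f*q[1]/q[2]])
def cloud(c):
    """world point per pixel from depth"""
    f=192/np.tan(np.radians(c["fov_y"]/2)); V=np.array(c["view"],float); d=c["depth"]
    v,u=np.mgrid[:d.shape[0],:d.shape[1]]
    P=np.stack([(u-c["cx"])/f*d,(v-c["cy"])/f*d,d],-1)
    return (P-V[:3,3])@V[:3,:3]
def mask(c,lo,hi,box):
    h=cv2.cvtColor(c["color"],cv2.COLOR_BGR2HSV); m=cv2.inRange(h,lo,hi); r=np.zeros_like(m)
    x0,y0,x1,y1=box; r[y0:y1,x0:x1]=m[y0:y1,x0:x1]; return r
def rect(c,m,z):
    """min-area rectangle of mask at height z: centre, sizes, long-axis angle deg"""
    k=max(cv2.findContours(m,0,2)[0],key=cv2.contourArea)[:,0]
    w=np.array([ray(c,u,v,z)[:2] for u,v in k],np.float32)*1000
    (cx,cy),(a,b),t=cv2.minAreaRect(w)
    if a<b: a,b,t=b,a,t+90
    return np.round([cx,cy,a,b,(t+90)%180-90],1)
E
python3 - <<'E'
from h import *
c=dict(np.load("pics/top0.npz")); C=cloud(c)
print("mat",rect(c,mask(c,(5,60,80),(25,255,255),(105,110,205,205)),.003))
print("traysY",rect(c,mask(c,(22,120,80),(35,255,255),(340,195,390,260)),.012))
print("trayB",rect(c,mask(c,(0,0,0),(180,255,70),(312,190,352,245)),.012))
print("cartY",rect(c,mask(c,(18,100,60),(35,255,255),(245,150,285,182)),.048))
print("cartB",rect(c,mask(c,(0,0,0),(180,255,90),(215,145,250,178)),.048))
print("caddy(white)",rect(c,cv2.morphologyEx(255-mask(c,(95,60,0),(125,255,255),(0,0,512,384)),cv2.MORPH_OPEN,np.ones((3,3)))*0+mask(c,(0,0,170),(180,40,255),(195,130,300,215)),.015))
print("plate",rect(c,mask(c,(0,0,170),(180,50,255),(300,180,400,270)),.003))
for n,b in(("red",(212,160,244,196)),("blue",(246,168,280,206))):
    x0,y0,x1,y1=b;P=C[y0:y1,x0:x1].reshape(-1,3)
    for lo,hi in((.11,.15),(.094,.118),(.04,.088)):
        q=P[(P[:,2]>lo)&(P[:,2]<hi)]; print(n,lo,len(q),q.mean(0).round(4) if len(q) else'', (q.min(0).round(3),q.max(0).round(3)) if len(q) else'')
    
i=cv2.resize(c["color"][125:265,105:400],None,fx=2.7,fy=2.7,interpolation=cv2.INTER_CUBIC);cv2.imwrite("pics/crop1.png",i)
E
```

```text
mat [658.8 103.9 177.5 127.1  57.8]
traysY [ 472.6 -396.6   92.5   39.6  -39.2]Traceback (most recent call last):
  File "<stdin>", line 5, in <module>
  File "h.py", line 24, in rect
    k=max(cv2.findContours(m,0,2)[0],key=cv2.contourArea)[:,0]
      ~~~^^^^^^^^^^^^^^^^^^^^^^^^^^^^^^^^^^^^^^^^^^^^^^^^
ValueError: max() iterable argument is empty
```

Run:
```python
from h import *
c=dict(np.load("pics/top0.npz")); C=cloud(c)
h=cv2.cvtColor(c["color"],cv2.COLOR_BGR2HSV); print(h[219,334],h[162,232],h[160,226])
i=cv2.resize(c["color"][125:265,105:400],None,fx=2.7,fy=2.7,interpolation=cv2.INTER_CUBIC);cv2.imwrite("pics/crop1.png",i)
def t(n,f):
    try: print(n,f())
    except Exception as e: print(n,e)
t("trayB",lambda:rect(c,mask(c,(0,0,0),(180,255,110),(312,190,352,245)),.012))
t("cartY",lambda:rect(c,mask(c,(15,100,60),(35,255,255),(245,150,285,182)),.048))
t("cartB",lambda:rect(c,mask(c,(0,0,0),(180,255,120),(215,145,250,178)),.048))
t("caddy",lambda:rect(c,mask(c,(0,0,150),(180,50,255),(195,130,300,215)),.015))
t("plate",lambda:rect(c,mask(c,(0,0,150),(180,50,255),(300,180,400,270)),.003))
for n,b in(("red",(212,160,244,196)),("blue",(246,168,280,206))):
    x0,y0,x1,y1=b;P=C[y0:y1,x0:x1].reshape(-1,3)
    for lo,hi in((.122,.15),(.1,.116),(.04,.088)):
        q=P[(P[:,2]>lo)&(P[:,2]<hi)]; print(n,lo,len(q),q.mean(0).round(4) if len(q) else'', (q.min(0).round(3),q.max(0).round(3)) if len(q) else'')
for n,b in(("cB",(215,145,250,178)),("cY",(245,150,285,182))):
    x0,y0,x1,y1=b;P=C[y0:y1,x0:x1].reshape(-1,3);q=P[(P[:,2]>.042)&(P[:,2]<.053)]
    r=cv2.minAreaRect((q[:,:2]*1000).astype(np.float32));print(n,len(q),r)
```

```text
[113  42 110] [120   1 248] [130   3 243]
trayB [ 496.5 -329.8   90.5   37.   -39.4]
cartY [ 630.3 -145.1   15.2   14.9  -27.8]
cartB [630.5 -86.6  62.8  14.6  58.4]
caddy [ 608.7 -121.7  194.5  135.7   75.2]
plate [ 484.4 -364.1  162.   132.1   71. ]
red 0.122 24 [ 0.5935 -0.0757  0.1335] (array([ 0.59 , -0.08 ,  0.122]), array([ 0.6  , -0.071,  0.139]))
red 0.1 92 [ 0.5929 -0.0756  0.1118] (array([ 0.582, -0.088,  0.102]), array([ 0.606, -0.062,  0.116]))
red 0.04 234 [ 0.6073 -0.0858  0.0605] (array([ 0.573, -0.113,  0.041]), array([ 0.642, -0.054,  0.088]))
blue 0.122 24 [ 0.5721 -0.155   0.1337] (array([ 0.568, -0.159,  0.124]), array([ 0.578, -0.15 ,  0.139]))
blue 0.1 95 [ 0.5714 -0.1544  0.1115] (array([ 0.56 , -0.168,  0.1  ]), array([ 0.586, -0.142,  0.116]))
blue 0.04 217 [ 0.587  -0.1649  0.0612] (array([ 0.551, -0.196,  0.04 ]), array([ 0.619, -0.135,  0.088]))
cB 179 ((636.7744750976562, -84.74553680419922), (67.84576416015625, 15.973287582397461), 56.18474578857422)
cY 182 ((617.3943481445312, -165.03469848632812), (65.84150695800781, 16.405790328979492), 57.62228775024414)
```

View pics/crop1.png

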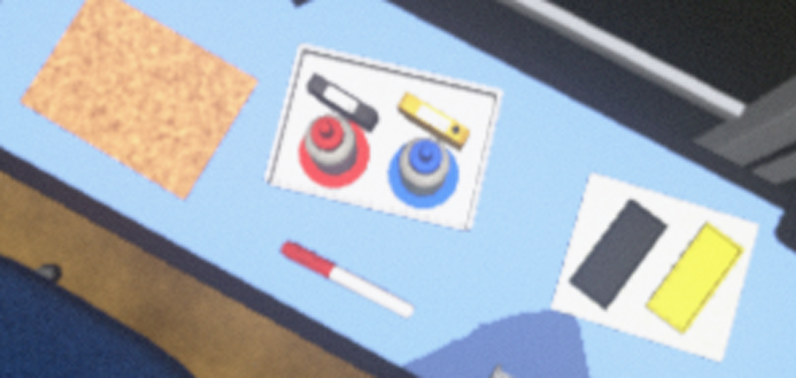

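The crop shows that the cartridges are yawed about 18° to the caddy and the trays about 20° to their plate. My fits agree with the given sizes and layout: the bottles are 82 mm apart and the trays 71 mm. Next I check for obstacles near the back and work out the first move.

```bash
cat >> h.py <<'E'
def goto(xy,z,yaw):
    """tool-axis shift (cm) and twist (deg) from the present pose to TCP xy,z with tool y at world angle yaw (mod 180)"""
    from rig import robot
    from scipy.spatial.transform import Rotation as R
    o=robot.get_obs(); r=R.from_quat(o["tool_rot"]); M=r.as_matrix()
    a=np.degrees(np.arctan2(M[1,1],M[0,1])); tw=-((yaw-a+90)%180-90)
    d=np.array([*xy,z])-o["position"]
    print("t",round(o["time"],1),"pos",o["position"].round(4),"yaw",a.round(2),"w",round(o["grip_width"],4),"F",round(o["grip_force"],1),
      "shift now-axes cm",(M.T@d*100).round(2),"twist",tw.round(2),"shift after twist",((r*R.from_euler("z",tw,degrees=True)).inv().apply(d)*100).round(2))
E
python3 - <<'E'
from h import *
c=dict(np.load("pics/top0.npz")); C=cloud(c).reshape(-1,3)
q=C[(C[:,2]>.05)&(C[:,0]>.35)&(C[:,0]<.95)&(C[:,1]>-.55)&(C[:,1]<.3)&(c["depth"].ravel()>.1)]
g=np.floor(q[:,:2]/.05).astype(int)
for k in np.unique(g,axis=0):
    s=q[(g==k).all(1)]; print((k*.05).round(2),len(s),s[:,2].max().round(3),end=" | ")
print();goto((.5932,-.0757),.24,-15)
E
```

```text
[ 0.55 -0.55] 731 0.372 | [ 0.55 -0.5 ] 2570 0.5 | [ 0.55 -0.45] 2289 0.533 | [ 0.55 -0.2 ] 193 0.139 | [ 0.55 -0.15] 112 0.114 | [ 0.55 -0.1 ] 260 0.139 | [ 0.6  -0.45] 6652 0.584 | [ 0.6 -0.4] 3 0.452 | [ 0.6 -0.2] 12 0.053 | [ 0.6  -0.15] 4 0.052 | [ 0.6 -0.1] 56 0.114 | [ 0.65 -0.45] 333 0.589 | [ 0.65 -0.4 ] 8027 0.621 | [ 0.65 -0.35] 4604 0.596 | [ 0.7  -0.35] 1843 0.565 | [ 0.7 -0.3] 4996 0.553 | [ 0.7  -0.25] 1759 0.51 | [0.7 0.2] 322 0.086 | [0.7  0.25] 235 0.189 | [ 0.75 -0.25] 2147 0.494 | [ 0.75 -0.2 ] 3071 0.471 | [ 0.75 -0.15] 407 0.427 | [0.75 0.15] 185 0.085 | [0.75 0.2 ] 442 0.085 | [0.75 0.25] 1707 0.249 | [ 0.8  -0.15] 2013 0.422 | [ 0.8 -0.1] 1707 0.387 | [0.8 0.1] 21 0.084 | [0.8  0.15] 423 0.084 | [0.8 0.2] 1210 0.242 | [0.8  0.25] 1246 0.249 | [ 0.85 -0.1 ] 192 0.351 | [ 0.85 -0.05] 1475 0.343 | [0.85 0.  ] 737 0.302 | [0.85 0.1 ] 122 0.085 | [0.85 0.15] 556 0.211 | [0.85 0.2 ] 1756 0.248 | [0.85 0.25] 360 0.249 | [0.9 0. ] 389 0.277 | [0.9  0.05] 851 0.262 | [0.9 0.1] 236 0.219 | [0.9  0.15] 201 0.212 | [0.9 0.2] 358 0.249 | [0.9  0.25] 105 0.247 | 
t 0.1 pos [ 0.1964 -0.5927  0.2387] yaw -71.68 w 0.087 F 0.0 shift now-axes cm [ 5.392e+01 -3.660e+01 -5.000e-02] twist -56.68 shift after twist [ 6.020e+01  2.495e+01 -5.000e-02]
```

```bash
python3 -m pendant '[{"jaw":0.8,"linear":[0,0,0],"twist":-7.08},{"jaw":0.8,"linear":[0,0,0],"twist":-7.08},{"jaw":0.8,"linear":[0,0,0],"twist":-7.08},{"jaw":0.8,"linear":[0,0,0],"twist":-7.08},{"jaw":0.8,"linear":[0,0,0],"twist":-7.08},{"jaw":0.8,"linear":[0,0,0],"twist":-7.08},{"jaw":0.8,"linear":[0,0,0],"twist":-7.08},{"jaw":0.8,"linear":[0,0,0],"twist":-7.08},{"jaw":0.8,"linear":[3.75,1.55,0],"twist":0},{"jaw":0.8,"linear":[3.75,1.55,0],"twist":0},{"jaw":0.8,"linear":[3.75,1.55,0],"twist":0},{"jaw":0.8,"linear":[3.75,1.55,0],"twist":0}]' 20
python3 -m pendant '[{"jaw":0.8,"linear":[3.75,1.55,0],"twist":0},{"jaw":0.8,"linear":[3.75,1.55,0],"twist":0},{"jaw":0.8,"linear":[3.75,1.55,0],"twist":0},{"jaw":0.8,"linear":[3.75,1.55,0],"twist":0},{"jaw":0.8,"linear":[3.75,1.55,0],"twist":0},{"jaw":0.8,"linear":[3.75,1.55,0],"twist":0},{"jaw":0.8,"linear":[3.75,1.55,0],"twist":0},{"jaw":0.8,"linear":[3.75,1.55,0],"twist":0},{"jaw":0.8,"linear":[3.75,1.55,0],"twist":0},{"jaw":0.8,"linear":[3.75,1.55,0],"twist":0},{"jaw":0.8,"linear":[0,0,0],"twist":0},{"jaw":0.8,"linear":[0,0,0],"twist":0}]'
python3 - <<'E'
from h import *
goto((.5932,-.0757),.24,-15)
c=dict(np.load("pics/top0.npz")); C=cloud(c).reshape(-1,3)
n=C@np.array([.835,-.55,0]); s=(n>.66)&(C[:,2]>.05)&(C[:,1]>-.6)&(C[:,1]<.05)&(C[:,0]<.95);print(np.percentile(n[s],[0,1,10,50,90]))
s2=cam("scene"); cv2.imwrite("pics/scene1.png",s2["color"][90:260,100:400].repeat(2,0).repeat(2,1))
E
```

```text
time: 1.1
position: [0.2957, -0.4629, 0.239]
tool_rot: [0.794, 0.608, 0.0, -0.001]
ft_force: [-0.1, -0.3, 1.0]
grip_width: 0.0695
grip_force: 0.0
time: 2.1
position: [0.5429, -0.1404, 0.239]
tool_rot: [0.792, 0.61, -0.0, -0.0]
ft_force: [0.3, -0.2, -1.3]
grip_width: 0.0694
grip_force: 0.0
t 2.1 pos [ 0.5429 -0.1404  0.239 ] yaw -14.76 w 0.0694 F 0.0 shift now-axes cm [ 7.54  3.21 -0.1 ] twist 0.24 shift after twist [ 7.55  3.18 -0.1 ]
[0.72891922 0.73088346 0.73461551 0.75652175 0.76542152]
```

View pics/scene1.png

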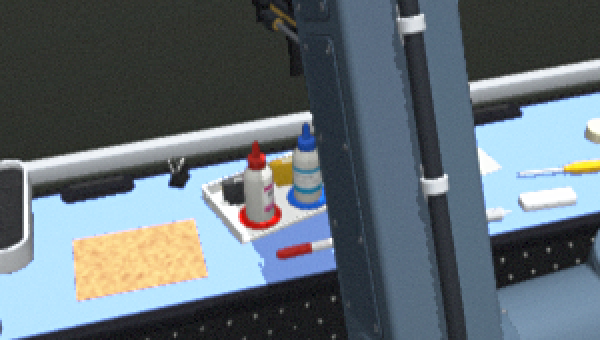

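The bottles and caddy are undisturbed and the gripper is coming in from the right. I'll finish the approach and go down onto the red bottle.

```bash
python3 -m pendant '[{"jaw":0.8,"linear":[3.77,1.6,0],"twist":0},{"jaw":0.8,"linear":[3.77,1.6,0],"twist":0},{"jaw":0.8,"linear":[0,0,3],"twist":0},{"jaw":0.8,"linear":[0,0,3],"twist":0},{"jaw":0.8,"linear":[0,0,0],"twist":0},{"jaw":0.8,"linear":[0,0,0],"twist":0}]'
python3 - <<'E'
from h import *
goto((.5932,-.0757),.089,-15)
E
```

```text
time: 2.65
position: [0.5908, -0.0791, 0.178]
tool_rot: [0.794, 0.608, -0.002, -0.002]
ft_force: [-0.3, -1.2, 0.5]
grip_width: 0.0699
grip_force: 0.0
t 2.6 pos [ 0.5908 -0.0791  0.178 ] yaw -15.16 w 0.0699 F 0.0 shift now-axes cm [0.39 0.19 8.9 ] twist -0.16 shift after twist [0.39 0.2  8.9 ]
```

```bash
python3 -m pendant '[{"jaw":0.8,"linear":[0.3,0.2,0],"twist":0},{"jaw":0.8,"linear":[0,0,2.2],"twist":0},{"jaw":0.8,"linear":[0,0,2.2],"twist":0},{"jaw":0.8,"linear":[0,0,2.2],"twist":0},{"jaw":0.8,"linear":[0,0,2.2],"twist":0},{"jaw":0.8,"linear":[0,0,0],"twist":0},{"jaw":0.8,"linear":[0,0,0],"twist":0},{"jaw":0.8,"linear":[0,0,0],"twist":0}]'
python3 - <<'E'
from h import *
goto((.5932,-.0757),.089,-15)
E
```

```text
time: 3.32
position: [0.597, -0.0766, 0.0937]
tool_rot: [0.794, 0.608, 0.001, 0.002]
ft_force: [0.6, 0.5, 0.2]
grip_width: 0.0701
grip_force: 0.0
t 3.3 pos [ 0.597  -0.0766  0.0937] yaw -15.08 w 0.0701 F 0.0 shift now-axes cm [-0.01 -0.39  0.47] twist -0.08 shift after twist [-0.01 -0.39  0.47]
```

```bash
python3 -m pendant '[{"jaw":0.8,"linear":[0,-0.3,0.4],"twist":0},{"jaw":0.8,"linear":[0,0,0],"twist":0},{"jaw":0.8,"linear":[0,0,0],"twist":0},{"jaw":0.8,"linear":[0,0,0],"twist":0}]'; python3 -m pendant '[{"jaw":0.3,"linear":[0,0,0],"twist":0},{"jaw":0.3,"linear":[0,0,0],"twist":0},{"jaw":0.3,"linear":[0,0,0],"twist":0},{"jaw":0.3,"linear":[0,0,0],"twist":0},{"jaw":0.3,"linear":[0,0,0],"twist":0},{"jaw":0.3,"linear":[0,0,0],"twist":0}]' 20
```

```text
time: 3.65
position: [0.5928, -0.0749, 0.0883]
tool_rot: [0.794, 0.609, 0.0, 0.0]
ft_force: [0.3, 0.1, -0.4]
grip_width: 0.0698
grip_force: 0.0
time: 4.15
position: [0.5931, -0.075, 0.0877]
tool_rot: [0.794, 0.609, 0.0, 0.0]
ft_force: [1.0, -0.5, 1.0]
grip_width: 0.0415
grip_force: 19.9
```

```bash
python3 -m pendant '[{"jaw":0.3,"linear":[0,0,-1],"twist":0},{"jaw":0.3,"linear":[0,0,-1.5],"twist":0},{"jaw":0.3,"linear":[0,0,-2],"twist":0},{"jaw":0.3,"linear":[0,0,-2],"twist":0},{"jaw":0.3,"linear":[0,0,-1.5],"twist":0},{"jaw":0.3,"linear":[0,0,0],"twist":0},{"jaw":0.3,"linear":[0,0,0],"twist":0}]'
python3 - <<'E'
from h import *
goto((.681,.140),.168,-32.2)
E
```

```text
time: 4.73
position: [0.5927, -0.0749, 0.1684]
tool_rot: [0.794, 0.609, 0.0, 0.001]
ft_force: [-0.6, -0.5, -2.1]
grip_width: 0.0421
grip_force: 19.8
t 4.7 pos [ 0.5927 -0.0749  0.1684] yaw -15.04 w 0.0421 F 19.8 shift now-axes cm [23.05  2.96  0.04] twist 17.16 shift after twist [22.89 -3.98  0.04]
```

```bash
python3 -m pendant '[{"jaw":0.3,"linear":[1.5,0.2,0],"twist":0},{"jaw":0.3,"linear":[3,0.4,0],"twist":0},{"jaw":0.3,"linear":[3,0.4,0],"twist":0},{"jaw":0.3,"linear":[3,0.4,0],"twist":0},{"jaw":0.3,"linear":[3,0.4,0],"twist":0},{"jaw":0.3,"linear":[3,0.4,0],"twist":0},{"jaw":0.3,"linear":[3,0.4,0],"twist":0},{"jaw":0.3,"linear":[2.2,0.25,0],"twist":0},{"jaw":0.3,"linear":[1.4,0.15,0],"twist":5.7},{"jaw":0.3,"linear":[0,0,0],"twist":5.7},{"jaw":0.3,"linear":[0,0,0],"twist":5.7},{"jaw":0.3,"linear":[0,0,0],"twist":0}]'
python3 -m pendant '[{"jaw":0.3,"linear":[0,0,2],"twist":0},{"jaw":0.3,"linear":[0,0,2],"twist":0},{"jaw":0.3,"linear":[0,0,2],"twist":0},{"jaw":0.3,"linear":[0,0,1],"twist":0},{"jaw":0.3,"linear":[0,0,0],"twist":0},{"jaw":0.3,"linear":[0,0,0],"twist":0},{"jaw":0.3,"linear":[0,0,0],"twist":0}]'
python3 - <<'E'
from h import *
goto((.681,.140),.084,-32.2)
E
```

```text
time: 5.73
position: [0.68, 0.1409, 0.1651]
tool_rot: [0.875, 0.483, -0.002, -0.001]
ft_force: [0.6, -0.3, -0.7]
grip_width: 0.0417
grip_force: 19.8
time: 6.32
position: [0.6822, 0.1403, 0.0984]
tool_rot: [0.875, 0.484, 0.001, 0.0]
ft_force: [-0.0, 0.6, -1.0]
grip_width: 0.042
grip_force: 19.8
t 6.3 pos [0.6822 0.1403 0.0984] yaw -32.11 w 0.042 F 19.8 shift now-axes cm [-0.09 -0.09  1.44] twist 0.09 shift after twist [-0.09 -0.09  1.44]
```

```bash
python3 -m pendant '[{"jaw":0.3,"linear":[0,0,0.5],"twist":0},{"jaw":0.3,"linear":[0,0,0.5],"twist":0},{"jaw":0.3,"linear":[0,0,0.3],"twist":0},{"jaw":0.3,"linear":[0,0,0.1],"twist":0},{"jaw":0.3,"linear":[0,0,0],"twist":0},{"jaw":0.3,"linear":[0,0,0],"twist":0},{"jaw":0.3,"linear":[0,0,0],"twist":0}]'
python3 -m pendant '[{"jaw":0.6,"linear":[0,0,0],"twist":0},{"jaw":0.8,"linear":[0,0,0],"twist":0},{"jaw":0.8,"linear":[0,0,0],"twist":0},{"jaw":0.8,"linear":[0,0,0],"twist":0},{"jaw":0.8,"linear":[0,0,-3],"twist":0},{"jaw":0.8,"linear":[0,0,-3.5],"twist":0},{"jaw":0.8,"linear":[0,0,-3.5],"twist":0},{"jaw":0.8,"linear":[0,0,0],"twist":0}]'
python3 - <<'E'
from h import *
goto((.5718,-.1548),.187,-15)
E
```

```text
time: 6.9
position: [0.6814, 0.1405, 0.0837]
tool_rot: [0.875, 0.484, 0.0, -0.0]
ft_force: [-0.6, 0.4, -0.5]
grip_width: 0.0417
grip_force: 19.8
time: 7.57
position: [0.6865, 0.1408, 0.1921]
tool_rot: [0.875, 0.484, 0.007, 0.003]
ft_force: [1.6, -0.0, 1.0]
grip_width: 0.0691
grip_force: 0.0
t 7.6 pos [0.6865 0.1408 0.1921] yaw -32.13 w 0.0691 F 0.0 shift now-axes cm [-31.14   6.     0.31] twist -17.13 shift after twist [-31.53  -3.44   0.31]
```

```bash
python3 -m pendant '[{"jaw":0.8,"linear":[0,0,0],"twist":-5.7},{"jaw":0.8,"linear":[0,0,0],"twist":-5.7},{"jaw":0.8,"linear":[0,0,0],"twist":-5.7},{"jaw":0.8,"linear":[-3.9,-0.43,0],"twist":0},{"jaw":0.8,"linear":[-3.9,-0.43,0],"twist":0},{"jaw":0.8,"linear":[-3.9,-0.43,0],"twist":0},{"jaw":0.8,"linear":[-3.9,-0.43,0],"twist":0},{"jaw":0.8,"linear":[-3.9,-0.43,0],"twist":0},{"jaw":0.8,"linear":[-3.9,-0.43,0],"twist":0},{"jaw":0.8,"linear":[-3.9,-0.43,0],"twist":0},{"jaw":0.8,"linear":[-2.8,-0.3,0],"twist":0},{"jaw":0.8,"linear":[-1.4,-0.13,0],"twist":0}]'
python3 -m pendant '[{"jaw":0.8,"linear":[0,0,0],"twist":0},{"jaw":0.8,"linear":[0,0,0],"twist":0},{"jaw":0.8,"linear":[0,0,0],"twist":0}]'
python3 - <<'E'
from h import *
goto((.5718,-.1548),.088,-15)
c=cam("top");cv2.imwrite("pics/t2.png",c["color"][100:240,100:320].repeat(3,0).repeat(3,1))
C=cloud(c)
P=C[110:185,120:215].reshape(-1,3);q=P[(P[:,2]>.09)&(P[:,2]<.115)];print(len(q),q.mean(0).round(4),q[:,:2].min(0),q[:,:2].max(0))
E
```

```text
time: 8.57
position: [0.5654, -0.1583, 0.1838]
tool_rot: [0.795, 0.607, -0.0, 0.001]
ft_force: [0.4, 0.9, 1.0]
grip_width: 0.0699
grip_force: 0.0
time: 8.82
position: [0.567, -0.1536, 0.1836]
tool_rot: [0.793, 0.609, 0.0, -0.0]
ft_force: [-0.2, 0.6, 0.6]
grip_width: 0.0695
grip_force: 0.0
t 8.8 pos [ 0.567  -0.1536  0.1836] yaw -14.99 w 0.0695 F 0.0 shift now-axes cm [-0.    0.49  9.56] twist 0.01 shift after twist [-0.    0.49  9.56]
122 [0.6791 0.1345 0.1048] [0.66875169 0.12338434] [0.69514529 0.15030451]
```

View pics/t2.png

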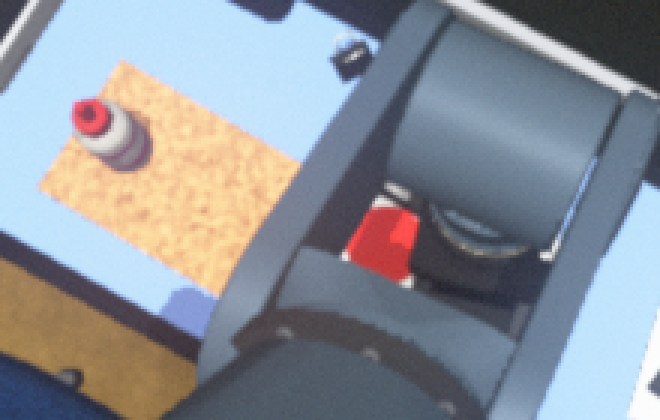

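The red bottle stands upright at the left end of the mat, around (105,130) in the crop. Next is the blue one.

```bash
python3 -m pendant '[{"jaw":0.8,"linear":[0,0.5,0],"twist":0},{"jaw":0.8,"linear":[0,0,2],"twist":0},{"jaw":0.8,"linear":[0,0,2],"twist":0},{"jaw":0.8,"linear":[0,0,2],"twist":0},{"jaw":0.8,"linear":[0,0,2],"twist":0},{"jaw":0.8,"linear":[0,0,1],"twist":0},{"jaw":0.8,"linear":[0,0,0.4],"twist":0},{"jaw":0.8,"linear":[0,0,0],"twist":0},{"jaw":0.8,"linear":[0,0,0],"twist":0},{"jaw":0.8,"linear":[0,0,0],"twist":0},{"jaw":0.8,"linear":[0,0,0],"twist":0}]'
python3 - <<'E'
from h import *
goto((.5718,-.1548),.088,-15)
E
```

```text
time: 9.78
position: [0.5722, -0.1565, 0.0908]
tool_rot: [0.794, 0.609, 0.001, 0.001]
ft_force: [0.4, 0.3, 1.1]
grip_width: 0.0695
grip_force: 0.0
t 9.8 pos [ 0.5722 -0.1565  0.0908] yaw -15.03 w 0.0695 F 0.0 shift now-axes cm [ 0.15 -0.08  0.28] twist -0.03 shift after twist [ 0.15 -0.08  0.28]
```

```bash
python3 -m pendant '[{"jaw":0.8,"linear":[0.15,-0.05,0.25],"twist":0},{"jaw":0.8,"linear":[0,0,0],"twist":0},{"jaw":0.8,"linear":[0,0,0],"twist":0},{"jaw":0.3,"linear":[0,0,0],"twist":0},{"jaw":0.3,"linear":[0,0,0],"twist":0},{"jaw":0.3,"linear":[0,0,0],"twist":0},{"jaw":0.3,"linear":[0,0,0],"twist":0},{"jaw":0.3,"linear":[0,0,0],"twist":0},{"jaw":0.3,"linear":[0,0,0],"twist":0},{"jaw":0.3,"linear":[0,0,0],"twist":0}]' 20
python3 -m pendant '[{"jaw":0.3,"linear":[0,0,-1],"twist":0},{"jaw":0.3,"linear":[0,0,-1.5],"twist":0},{"jaw":0.3,"linear":[0,0,-2],"twist":0},{"jaw":0.3,"linear":[0,0,-2],"twist":0},{"jaw":0.3,"linear":[0,0,-1.5],"twist":0},{"jaw":0.3,"linear":[0,0,0],"twist":0},{"jaw":0.3,"linear":[0,0,0],"twist":0}]'
python3 - <<'E'
from h import *
goto((.635,.066),.168,-32.2)
E
```

```text
time: 10.62
position: [0.5718, -0.1548, 0.0872]
tool_rot: [0.794, 0.608, 0.0, 0.001]
ft_force: [1.3, -0.5, 0.3]
grip_width: 0.0418
grip_force: 19.9
time: 11.2
position: [0.5713, -0.1546, 0.1679]
tool_rot: [0.794, 0.609, 0.0, 0.001]
ft_force: [-0.3, -0.6, -1.8]
grip_width: 0.0425
grip_force: 19.9
t 11.2 pos [ 0.5713 -0.1546  0.1679] yaw -15.03 w 0.0425 F 19.9 shift now-axes cm [ 2.296e+01  4.300e-01 -2.000e-02] twist 17.17 shift after twist [ 2.206e+01 -6.360e+00 -2.000e-02]
```

```bash
python3 -m pendant '[{"jaw":0.3,"linear":[1.5,0,0],"twist":0},{"jaw":0.3,"linear":[3,0.05,0],"twist":0},{"jaw":0.3,"linear":[3,0.05,0],"twist":0},{"jaw":0.3,"linear":[3,0.05,0],"twist":0},{"jaw":0.3,"linear":[3,0.05,0],"twist":0},{"jaw":0.3,"linear":[3,0.05,0],"twist":0},{"jaw":0.3,"linear":[3,0.05,0],"twist":0},{"jaw":0.3,"linear":[2.2,0.05,0],"twist":0},{"jaw":0.3,"linear":[1.25,0,0],"twist":5.7},{"jaw":0.3,"linear":[0,0,0],"twist":5.7},{"jaw":0.3,"linear":[0,0,0],"twist":5.7},{"jaw":0.3,"linear":[0,0,0],"twist":0}]'
python3 -m pendant '[{"jaw":0.3,"linear":[0,0,2],"twist":0},{"jaw":0.3,"linear":[0,0,2],"twist":0},{"jaw":0.3,"linear":[0,0,2],"twist":0},{"jaw":0.3,"linear":[0,0,1],"twist":0},{"jaw":0.3,"linear":[0,0,0],"twist":0},{"jaw":0.3,"linear":[0,0,0],"twist":0},{"jaw":0.3,"linear":[0,0,0],"twist":0}]'
python3 - <<'E'
from h import *
goto((.635,.066),.0835,-32.2)
E
```

```text
time: 12.2
position: [0.6328, 0.0668, 0.1651]
tool_rot: [0.875, 0.483, -0.002, -0.001]
ft_force: [-0.2, -0.1, -2.3]
grip_width: 0.0425
grip_force: 19.9
time: 12.78
position: [0.6349, 0.066, 0.0977]
tool_rot: [0.875, 0.484, 0.001, 0.0]
ft_force: [0.2, -0.8, -1.8]
grip_width: 0.0422
grip_force: 19.9
t 12.8 pos [0.6349 0.066  0.0977] yaw -32.11 w 0.0422 F 19.9 shift now-axes cm [0.01 0.01 1.42] twist 0.09 shift after twist [0.01 0.01 1.42]
```

```bash
python3 -m pendant '[{"jaw":0.3,"linear":[0,0,0.5],"twist":0},{"jaw":0.3,"linear":[0,0,0.5],"twist":0},{"jaw":0.3,"linear":[0,0,0.3],"twist":0},{"jaw":0.3,"linear":[0,0,0.1],"twist":0},{"jaw":0.3,"linear":[0,0,0],"twist":0},{"jaw":0.3,"linear":[0,0,0],"twist":0},{"jaw":0.3,"linear":[0,0,0],"twist":0}]'
python3 -m pendant '[{"jaw":0.6,"linear":[0,0,0],"twist":0},{"jaw":0.8,"linear":[0,0,0],"twist":0},{"jaw":0.8,"linear":[0,0,0],"twist":0},{"jaw":0.8,"linear":[0,0,0],"twist":0},{"jaw":0.8,"linear":[0,0,-3],"twist":0},{"jaw":0.8,"linear":[0,0,-3.5],"twist":0},{"jaw":0.8,"linear":[0,0,-3.5],"twist":0},{"jaw":0.8,"linear":[0,0,0],"twist":0},{"jaw":0.8,"linear":[0,0,0],"twist":0}]'
python3 - <<'E'
from h import *
goto((.6368,-.0847),.19,-33.5)
c=cam("top");cv2.imwrite("pics/t3.png",c["color"][100:240,100:320].repeat(3,0).repeat(3,1)); C=cloud(c)
for n,b in(("cB",(215,145,250,178)),("cY",(245,150,285,182))):
    x0,y0,x1,y1=b;P=C[y0:y1,x0:x1].reshape(-1,3);q=P[(P[:,2]>.042)&(P[:,2]<.053)]
    print(n,len(q),cv2.minAreaRect((q[:,:2]*1000).astype(np.float32)) if len(q)>9 else '')
E
```

```text
time: 13.37
position: [0.6341, 0.0662, 0.0832]
tool_rot: [0.875, 0.484, 0.0, -0.0]
ft_force: [-0.0, 0.6, -0.3]
grip_width: 0.0424
grip_force: 19.9
time: 14.12
position: [0.636, 0.066, 0.186]
tool_rot: [0.875, 0.484, 0.003, 0.002]
ft_force: [-0.0, -0.1, -0.0]
grip_width: 0.0695
grip_force: 0.0
t 14.1 pos [0.636 0.066 0.186] yaw -32.14 w 0.0695 F 0.0 shift now-axes cm [-12.72   8.09  -0.39] twist 1.36 shift after twist [-12.53   8.39  -0.39]
cB 182 ((636.7149047851562, -84.4290771484375), (67.14424896240234, 15.830265998840332), 56.218841552734375)
cY 186 ((617.4027099609375, -165.33587646484375), (66.87592315673828, 15.79935359954834), 57.3089599609375)
```

View pics/t3.png

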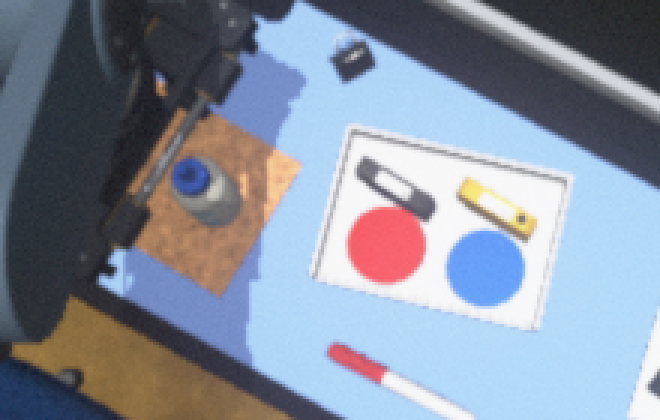

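The blue bottle stands on the mat at about (195,185) in the crop. The coasters are now bare at (387,246) and (485,267), and both cartridges are visible. Next is the black cartridge.

```bash
python3 - <<'E'
from h import *
c=cam("top")
for n,lo,hi,lo2,hi2,b in(("red",(0,80,60),(8,255,255),(170,80,60),(180,255,255),(212,160,246,200)),("blue",(105,150,60),(125,255,255),(0,0,0),(0,0,0),(246,168,280,206))):
    m=mask(c,lo,hi,b)|mask(c,lo2,hi2,b)
    k=max(cv2.findContours(m,0,2)[0],key=cv2.contourArea)[:,0]
    w=np.array([ray(c,u,v,.007)[:2] for u,v in k],np.float32)*1000; print(n,cv2.fitEllipse(w))
E
python3 -m pendant '[{"jaw":0.5,"linear":[0,0,0],"twist":1.5},{"jaw":0.5,"linear":[-3.13,2.1,0],"twist":0},{"jaw":0.5,"linear":[-3.13,2.1,0],"twist":0},{"jaw":0.5,"linear":[-3.13,2.1,0],"twist":0},{"jaw":0.5,"linear":[-3.13,2.1,0],"twist":0},{"jaw":0.5,"linear":[0,0,3],"twist":0},{"jaw":0.5,"linear":[0,0,3],"twist":0},{"jaw":0.5,"linear":[0,0,2],"twist":0},{"jaw":0.5,"linear":[0,0,0],"twist":0},{"jaw":0.5,"linear":[0,0,0],"twist":0},{"jaw":0.5,"linear":[0,0,0],"twist":0},{"jaw":0.5,"linear":[0,0,0],"twist":0}]'
python3 - <<'E'
from h import *
goto((.6367,-.0846),.037,-33.8)
E
```

```text
red ((596.0634155273438, -75.59980010986328), (61.49980163574219, 63.48543930053711), 55.65864181518555)
blue ((575.2470092773438, -160.45262145996094), (45.453086853027344, 50.69384765625), 79.31257629394531)
time: 15.22
position: [0.6358, -0.0846, 0.1043]
tool_rot: [0.881, 0.472, 0.001, 0.001]
ft_force: [0.5, 0.7, -0.2]
grip_width: 0.0434
grip_force: 0.0
t 15.2 pos [ 0.6358 -0.0846  0.1043] yaw -33.61 w 0.0434 F 0.0 shift now-axes cm [0.05 0.06 6.73] twist 0.19 shift after twist [0.05 0.05 6.73]
```

```bash
python3 -m pendant '[{"jaw":0.5,"linear":[0.05,0.05,2.5],"twist":0},{"jaw":0.5,"linear":[0,0,2.2],"twist":0},{"jaw":0.5,"linear":[0,0,1.5],"twist":0},{"jaw":0.5,"linear":[0,0,0.5],"twist":0},{"jaw":0.5,"linear":[0,0,0],"twist":0},{"jaw":0.5,"linear":[0,0,0],"twist":0},{"jaw":0.5,"linear":[0,0,0],"twist":0}]'
python3 -m pendant '[{"jaw":0.1,"linear":[0,0,0],"twist":0},{"jaw":0.1,"linear":[0,0,0],"twist":0},{"jaw":0.1,"linear":[0,0,0],"twist":0},{"jaw":0.1,"linear":[0,0,0],"twist":0},{"jaw":0.1,"linear":[0,0,0],"twist":0},{"jaw":0.1,"linear":[0,0,0],"twist":0},{"jaw":0.1,"linear":[0,0,0],"twist":0}]' 15
```

```text
time: 15.8
position: [0.6368, -0.0848, 0.0378]
tool_rot: [0.881, 0.472, 0.001, 0.001]
ft_force: [-0.2, -0.3, 0.3]
grip_width: 0.0431
grip_force: 0.0
time: 16.38
position: [0.6374, -0.0856, 0.0364]
tool_rot: [0.881, 0.472, 0.001, 0.002]
ft_force: [3.7, -2.2, -1.3]
grip_width: 0.0154
grip_force: 14.8
```

```bash
python3 -m pendant '[{"jaw":0.1,"linear":[0,0,-1],"twist":0},{"jaw":0.1,"linear":[0,0,-1.5],"twist":0},{"jaw":0.1,"linear":[0,0,-2],"twist":0},{"jaw":0.1,"linear":[0,0,-2],"twist":0},{"jaw":0.1,"linear":[0,0,-1.5],"twist":0},{"jaw":0.1,"linear":[0,0,0],"twist":0},{"jaw":0.1,"linear":[0,0,0],"twist":0},{"jaw":0.1,"linear":[0,0,0],"twist":0}]'
python3 - <<'E'
from h import *
goto((.4965,-.3298),.117,50.7)
E
```

```text
time: 17.05
position: [0.6341, -0.0839, 0.1151]
tool_rot: [0.881, 0.472, -0.001, -0.001]
ft_force: [-0.4, -0.1, -1.9]
grip_width: 0.0154
grip_force: 15.0
t 17.1 pos [ 0.6341 -0.0839  0.1151] yaw -33.64 w 0.0154 F 15.0 shift now-axes cm [-28.09   2.16  -0.18] twist -84.34 shift after twist [ -4.92 -27.74  -0.18]
```

```bash
python3 -m pendant '[{"jaw":0.1,"linear":[-2,0.15,0],"twist":0},{"jaw":0.1,"linear":[-3.2,0.25,0],"twist":0},{"jaw":0.1,"linear":[-3.2,0.25,0],"twist":0},{"jaw":0.1,"linear":[-3.2,0.25,0],"twist":0},{"jaw":0.1,"linear":[-3.2,0.25,0],"twist":0},{"jaw":0.1,"linear":[-3.2,0.25,0],"twist":0},{"jaw":0.1,"linear":[-3.2,0.25,0],"twist":0},{"jaw":0.1,"linear":[-3.2,0.25,0],"twist":0},{"jaw":0.1,"linear":[-2.3,0.15,0],"twist":0},{"jaw":0.1,"linear":[-1.4,0.1,0],"twist":0}]'
python3 -m pendant '[{"jaw":0.1,"linear":[0,0,0],"twist":-7},{"jaw":0.1,"linear":[0,0,0],"twist":-7},{"jaw":0.1,"linear":[0,0,0],"twist":-7},{"jaw":0.1,"linear":[0,0,0],"twist":-7},{"jaw":0.1,"linear":[0,0,0],"twist":-7},{"jaw":0.1,"linear":[0,0,0],"twist":-7},{"jaw":0.1,"linear":[0,0,0],"twist":-7},{"jaw":0.1,"linear":[0,0,0],"twist":-7},{"jaw":0.1,"linear":[0,0,0],"twist":-7},{"jaw":0.1,"linear":[0,0,0],"twist":-7},{"jaw":0.1,"linear":[0,0,0],"twist":-7},{"jaw":0.1,"linear":[0,0,0],"twist":-7}]'
python3 -m pendant '[{"jaw":0.1,"linear":[0,0,0],"twist":0},{"jaw":0.1,"linear":[0,0,0],"twist":0},{"jaw":0.1,"linear":[0,0,0],"twist":0}]'
python3 - <<'E'
from h import *
goto((.4965,-.3298),.0394,50.7)
E
```

```text
time: 17.88
position: [0.4954, -0.332, 0.1144]
tool_rot: [0.882, 0.471, -0.001, -0.002]
ft_force: [0.4, -0.0, -0.1]
grip_width: 0.0152
grip_force: 15.0
time: 18.88
position: [0.4973, -0.329, 0.1148]
tool_rot: [0.336, 0.942, 0.001, -0.001]
ft_force: [0.9, 0.1, 0.3]
grip_width: 0.0156
grip_force: 15.0
time: 19.13
position: [0.4975, -0.3296, 0.1154]
tool_rot: [0.34, 0.94, 0.0, -0.001]
ft_force: [0.9, 0.0, -0.9]
grip_width: 0.0153
grip_force: 15.0
t 19.1 pos [ 0.4975 -0.3296  0.1154] yaw 50.24 w 0.0153 F 15.0 shift now-axes cm [ 0.06 -0.08  7.6 ] twist -0.46 shift after twist [ 0.06 -0.08  7.6 ]
```

```bash
python3 -m pendant '[{"jaw":0.1,"linear":[0.05,-0.08,1.5],"twist":0},{"jaw":0.1,"linear":[0,0,2],"twist":0},{"jaw":0.1,"linear":[0,0,2],"twist":0},{"jaw":0.1,"linear":[0,0,1.2],"twist":0},{"jaw":0.1,"linear":[0,0,0.6],"twist":0},{"jaw":0.1,"linear":[0,0,0.3],"twist":0},{"jaw":0.1,"linear":[0,0,0],"twist":0},{"jaw":0.1,"linear":[0,0,0],"twist":0},{"jaw":0.1,"linear":[0,0,0],"twist":0}]'
python3 - <<'E'
from h import *
goto((.4965,-.3298),.0390,50.7)
E
```

```text
time: 19.88
position: [0.4974, -0.3312, 0.041]
tool_rot: [0.339, 0.941, -0.0, 0.001]
ft_force: [-0.3, 0.4, -0.1]
grip_width: 0.015
grip_force: 15.0
t 19.9 pos [ 0.4974 -0.3312  0.041 ] yaw 50.35 w 0.015 F 15.0 shift now-axes cm [0.15 0.05 0.2 ] twist -0.35 shift after twist [0.15 0.05 0.2 ]
```

```bash
python3 -m pendant '[{"jaw":0.1,"linear":[0.1,0.05,0.2],"twist":0},{"jaw":0.1,"linear":[0,0,0],"twist":0},{"jaw":0.1,"linear":[0,0,0],"twist":0},{"jaw":0.3,"linear":[0,0,0],"twist":0},{"jaw":0.5,"linear":[0,0,0],"twist":0},{"jaw":0.5,"linear":[0,0,0],"twist":0},{"jaw":0.5,"linear":[0,0,0],"twist":0}]'
python3 -m pendant '[{"jaw":0.5,"linear":[0,0,-2.5],"twist":0},{"jaw":0.5,"linear":[0,0,-3.5],"twist":0},{"jaw":0.5,"linear":[0,0,-3],"twist":0},{"jaw":0.5,"linear":[0,0,0],"twist":7},{"jaw":0.5,"linear":[0,0,0],"twist":7},{"jaw":0.5,"linear":[0,0,0],"twist":7},{"jaw":0.5,"linear":[0,0,0],"twist":7},{"jaw":0.5,"linear":[0,0,0],"twist":7},{"jaw":0.5,"linear":[0,0,0],"twist":7},{"jaw":0.5,"linear":[0,0,0],"twist":7},{"jaw":0.5,"linear":[0,0,0],"twist":7}]'
python3 -m pendant '[{"jaw":0.5,"linear":[0,0,0],"twist":7},{"jaw":0.5,"linear":[0,0,0],"twist":7},{"jaw":0.5,"linear":[0,0,0],"twist":7},{"jaw":0.5,"linear":[0,0,0],"twist":6},{"jaw":0.5,"linear":[0,0,0],"twist":0}]'
python3 - <<'E'
from h import *
goto((.6174,-.1652),.13,-32.7)
E
```

```text
time: 20.47
position: [0.4964, -0.3297, 0.0382]
tool_rot: [0.339, 0.941, -0.0, 0.0]
ft_force: [0.1, -0.3, 0.4]
grip_width: 0.0345
grip_force: 0.0
time: 21.38
position: [0.4963, -0.3295, 0.1281]
tool_rot: [0.743, 0.669, 0.0, -0.0]
ft_force: [0.3, 0.2, -0.1]
grip_width: 0.0434
grip_force: 0.0
time: 21.8
position: [0.4964, -0.3296, 0.1281]
tool_rot: [0.878, 0.479, 0.0, 0.0]
ft_force: [0.2, -0.7, -0.1]
grip_width: 0.0435
grip_force: 0.0
t 21.8 pos [ 0.4964 -0.3296  0.1281] yaw -32.74 w 0.0435 F 0.0 shift now-axes cm [20.37  1.29 -0.19] twist -0.04 shift after twist [20.37  1.3  -0.19]
```

```bash
python3 -m pendant '[{"jaw":0.5,"linear":[3.5,0.22,0],"twist":0},{"jaw":0.5,"linear":[3.5,0.22,0],"twist":0},{"jaw":0.5,"linear":[3.5,0.22,0],"twist":0},{"jaw":0.5,"linear":[3.5,0.22,0],"twist":0},{"jaw":0.5,"linear":[3.5,0.22,0],"twist":0},{"jaw":0.5,"linear":[2.87,0.2,0],"twist":0},{"jaw":0.5,"linear":[0,0,2],"twist":0},{"jaw":0.5,"linear":[0,0,2],"twist":0},{"jaw":0.5,"linear":[0,0,0],"twist":0},{"jaw":0.5,"linear":[0,0,0],"twist":0},{"jaw":0.5,"linear":[0,0,0],"twist":0},{"jaw":0.5,"linear":[0,0,0],"twist":0}]'
python3 - <<'E'
from h import *
goto((.6174,-.1652),.037,-32.7)
c=cam("top");cv2.imwrite("pics/t4.png",c["color"][140:280,200:420].repeat(3,0).repeat(3,1)); C=cloud(c)
P=C[185:265,300:395].reshape(-1,3);q=P[(P[:,2]>.042)&(P[:,2]<.056)]
print(len(q),cv2.minAreaRect((q[:,:2]*1000).astype(np.float32)) if len(q)>9 else '')
print("traysY",rect(c,mask(c,(22,120,80),(35,255,255),(340,195,390,260)),.012))
E
```

```text
time: 22.8
position: [0.6178, -0.1659, 0.0893]
tool_rot: [0.877, 0.48, 0.001, 0.001]
ft_force: [0.5, -0.5, 1.0]
grip_width: 0.0436
grip_force: 0.0
t 22.8 pos [ 0.6178 -0.1659  0.0893] yaw -32.64 w 0.0436 F 0.0 shift now-axes cm [ 0.04 -0.08  5.23] twist 0.06 shift after twist [ 0.04 -0.08  5.23]
199 ((527.1180419921875, -380.07525634765625), (32.158817291259766, 194.59278869628906), 33.41768264770508)
traysY [ 473.3 -397.    91.1   38.8  -39.2]
```

View pics/t4.png

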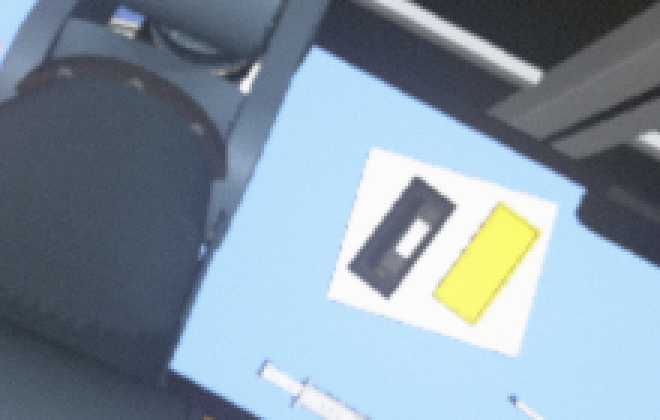

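The black cartridge stands in the black tray, at about (403,237) in the crop. Now the yellow cartridge.

```bash
python3 -m pendant '[{"jaw":0.5,"linear":[0.05,-0.05,2],"twist":0},{"jaw":0.5,"linear":[0,0,2],"twist":0},{"jaw":0.5,"linear":[0,0,1],"twist":0},{"jaw":0.5,"linear":[0,0,0.2],"twist":0},{"jaw":0.5,"linear":[0,0,0],"twist":0},{"jaw":0.5,"linear":[0,0,0],"twist":0},{"jaw":0.5,"linear":[0,0,0],"twist":0}]'
python3 -m pendant '[{"jaw":0.1,"linear":[0,0,0],"twist":0},{"jaw":0.1,"linear":[0,0,0],"twist":0},{"jaw":0.1,"linear":[0,0,0],"twist":0},{"jaw":0.1,"linear":[0,0,0],"twist":0},{"jaw":0.1,"linear":[0,0,0],"twist":0},{"jaw":0.1,"linear":[0,0,0],"twist":0},{"jaw":0.1,"linear":[0,0,0],"twist":0}]' 15
python3 -m pendant '[{"jaw":0.1,"linear":[0,0,-1],"twist":0},{"jaw":0.1,"linear":[0,0,-1.5],"twist":0},{"jaw":0.1,"linear":[0,0,-2],"twist":0},{"jaw":0.1,"linear":[0,0,-2],"twist":0},{"jaw":0.1,"linear":[0,0,-1.5],"twist":0},{"jaw":0.1,"linear":[0,0,0],"twist":0},{"jaw":0.1,"linear":[0,0,0],"twist":0},{"jaw":0.1,"linear":[0,0,0],"twist":0}]'
python3 - <<'E'
from h import *
goto((.4728,-.3968),.117,50.7)
E
```

```text
time: 23.43
position: [0.6179, -0.1649, 0.0373]
tool_rot: [0.877, 0.48, 0.001, 0.001]
ft_force: [0.4, -1.4, 0.5]
grip_width: 0.0437
grip_force: 0.0
time: 24.02
position: [0.6178, -0.1648, 0.0362]
tool_rot: [0.877, 0.48, 0.001, 0.001]
ft_force: [2.2, -2.0, 1.4]
grip_width: 0.0156
grip_force: 15.0
time: 24.68
position: [0.616, -0.1639, 0.1154]
tool_rot: [0.877, 0.48, -0.001, -0.001]
ft_force: [0.9, -0.3, -0.1]
grip_width: 0.0153
grip_force: 15.0
t 24.7 pos [ 0.616  -0.1639  0.1154] yaw -32.64 w 0.0153 F 15.0 shift now-axes cm [-27.34   0.5   -0.15] twist -83.34 shift after twist [ -3.67 -27.09  -0.15]
```

```bash
python3 -m pendant '[{"jaw":0.1,"linear":[-2,0.03,0],"twist":0},{"jaw":0.1,"linear":[-3.2,0.06,0],"twist":0},{"jaw":0.1,"linear":[-3.2,0.06,0],"twist":0},{"jaw":0.1,"linear":[-3.2,0.06,0],"twist":0},{"jaw":0.1,"linear":[-3.2,0.06,0],"twist":0},{"jaw":0.1,"linear":[-3.2,0.06,0],"twist":0},{"jaw":0.1,"linear":[-3.2,0.06,0],"twist":0},{"jaw":0.1,"linear":[-3.2,0.06,0],"twist":0},{"jaw":0.1,"linear":[-2,0.03,0],"twist":0},{"jaw":0.1,"linear":[-0.9,0,0],"twist":0}]'
python3 -m pendant '[{"jaw":0.1,"linear":[0,0,0],"twist":-7},{"jaw":0.1,"linear":[0,0,0],"twist":-7},{"jaw":0.1,"linear":[0,0,0],"twist":-7},{"jaw":0.1,"linear":[0,0,0],"twist":-7},{"jaw":0.1,"linear":[0,0,0],"twist":-7},{"jaw":0.1,"linear":[0,0,0],"twist":-7},{"jaw":0.1,"linear":[0,0,0],"twist":-7},{"jaw":0.1,"linear":[0,0,0],"twist":-7},{"jaw":0.1,"linear":[0,0,0],"twist":-7},{"jaw":0.1,"linear":[0,0,0],"twist":-7},{"jaw":0.1,"linear":[0,0,0],"twist":-7},{"jaw":0.1,"linear":[0,0,0],"twist":-6.3}]'
python3 -m pendant '[{"jaw":0.1,"linear":[0,0,0],"twist":0},{"jaw":0.1,"linear":[0,0,0],"twist":0},{"jaw":0.1,"linear":[0,0,0],"twist":0}]'
python3 - <<'E'
from h import *
goto((.4728,-.3968),.039,50.7)
E
```

```text
time: 25.52
position: [0.4715, -0.399, 0.1145]
tool_rot: [0.878, 0.479, -0.001, -0.001]
ft_force: [0.9, -0.2, -0.2]
grip_width: 0.0155
grip_force: 15.0
time: 26.52
position: [0.4737, -0.3951, 0.1148]
tool_rot: [0.333, 0.943, 0.001, -0.001]
ft_force: [0.5, -0.1, -0.5]
grip_width: 0.0157
grip_force: 15.0
time: 26.77
position: [0.4738, -0.396, 0.1154]
tool_rot: [0.337, 0.941, 0.0, -0.001]
ft_force: [-0.1, 0.2, -0.7]
grip_width: 0.0156
grip_force: 15.0
t 26.8 pos [ 0.4738 -0.396   0.1154] yaw 50.56 w 0.0156 F 15.0 shift now-axes cm [ 0.02 -0.13  7.64] twist -0.14 shift after twist [ 0.02 -0.13  7.64]
```

```bash
python3 -m pendant '[{"jaw":0.1,"linear":[0.05,-0.05,1.5],"twist":0},{"jaw":0.1,"linear":[0,0,2],"twist":0},{"jaw":0.1,"linear":[0,0,2],"twist":0},{"jaw":0.1,"linear":[0,0,1.2],"twist":0},{"jaw":0.1,"linear":[0,0,0.6],"twist":0},{"jaw":0.1,"linear":[0,0,0.3],"twist":0},{"jaw":0.1,"linear":[0,0,0.1],"twist":0},{"jaw":0.1,"linear":[0,0,0],"twist":0},{"jaw":0.1,"linear":[0,0,0],"twist":0},{"jaw":0.1,"linear":[0,0,0],"twist":0},{"jaw":0.1,"linear":[0,0,0],"twist":0}]'
python3 - <<'E'
from h import *
goto((.4728,-.3968),.039,50.7)
E
```

```text
time: 27.68
position: [0.4734, -0.3973, 0.0398]
tool_rot: [0.337, 0.942, -0.0, 0.001]
ft_force: [0.4, 0.1, -0.2]
grip_width: 0.0155
grip_force: 15.0
t 27.7 pos [ 0.4734 -0.3973  0.0398] yaw 50.66 w 0.0155 F 15.0 shift now-axes cm [0.08 0.   0.08] twist -0.04 shift after twist [0.08 0.   0.08]
```

```bash
python3 -m pendant '[{"jaw":0.1,"linear":[0.05,0,0.1],"twist":0},{"jaw":0.1,"linear":[0,0,0],"twist":0},{"jaw":0.1,"linear":[0,0,0],"twist":0},{"jaw":0.3,"linear":[0,0,0],"twist":0},{"jaw":0.5,"linear":[0,0,0],"twist":0},{"jaw":0.5,"linear":[0,0,0],"twist":0},{"jaw":0.5,"linear":[0,0,0],"twist":0}]'
python3 -m pendant '[{"jaw":0.5,"linear":[0,0,-2.5],"twist":0},{"jaw":0.5,"linear":[0,0,-4],"twist":0},{"jaw":0.5,"linear":[0,0,-4],"twist":0},{"jaw":0.5,"linear":[0,0,-4],"twist":7},{"jaw":0.5,"linear":[0,0,0],"twist":7},{"jaw":0.5,"linear":[0,0,0],"twist":7},{"jaw":0.5,"linear":[0,0,0],"twist":7},{"jaw":0.5,"linear":[0,0,0],"twist":7},{"jaw":0.5,"linear":[0,0,0],"twist":7},{"jaw":0.5,"linear":[0,0,0],"twist":7},{"jaw":0.5,"linear":[0,0,0],"twist":7}]'
python3 -m pendant '[{"jaw":0.8,"linear":[0,0,0],"twist":7},{"jaw":0.8,"linear":[0,0,0],"twist":7},{"jaw":0.8,"linear":[0,0,0],"twist":7},{"jaw":0.8,"linear":[0,0,0],"twist":6},{"jaw":0.8,"linear":[0,0,0],"twist":0}]'
python3 - <<'E'
from h import *
goto((.6341,.0662),.2,-32.2)
E
```

```text
time: 28.27
position: [0.4728, -0.3967, 0.0381]
tool_rot: [0.337, 0.942, -0.0, 0.0]
ft_force: [0.9, -0.2, 0.8]
grip_width: 0.0345
grip_force: 0.0
time: 29.18
position: [0.4726, -0.3965, 0.1831]
tool_rot: [0.741, 0.671, 0.0, -0.0]
ft_force: [-0.1, 0.3, 0.2]
grip_width: 0.0436
grip_force: 0.0
time: 29.6
position: [0.4727, -0.3965, 0.183]
tool_rot: [0.876, 0.481, 0.0, -0.0]
ft_force: [0.0, -0.3, -0.3]
grip_width: 0.0667
grip_force: 0.0
t 29.6 pos [ 0.4727 -0.3965  0.183 ] yaw -32.44 w 0.0667 F 0.0 shift now-axes cm [ 47.71 -11.2   -1.69] twist -0.24 shift after twist [ 47.76 -11.    -1.69]
```

```bash
python3 -m pendant '[{"jaw":0.8,"linear":[3.67,-0.86,-0.15],"twist":0},{"jaw":0.8,"linear":[3.67,-0.86,-0.15],"twist":0},{"jaw":0.8,"linear":[3.67,-0.86,-0.15],"twist":0},{"jaw":0.8,"linear":[3.67,-0.86,-0.15],"twist":0},{"jaw":0.8,"linear":[3.67,-0.86,-0.15],"twist":0},{"jaw":0.8,"linear":[3.67,-0.86,-0.15],"twist":0},{"jaw":0.8,"linear":[3.67,-0.86,-0.15],"twist":0},{"jaw":0.8,"linear":[3.67,-0.86,-0.15],"twist":0},{"jaw":0.8,"linear":[3.67,-0.86,-0.15],"twist":0},{"jaw":0.8,"linear":[3.67,-0.86,-0.15],"twist":0},{"jaw":0.8,"linear":[0,0,0],"twist":0},{"jaw":0.8,"linear":[0,0,0],"twist":0}]'
python3 - <<'E'
from h import *
goto((.6341,.0662),.19,-32.2)
c=cam("top");cv2.imwrite("pics/t5.png",c["color"][100:270,100:400].repeat(2,0).repeat(2,1)); C=cloud(c);h=cv2.cvtColor(c["color"],cv2.COLOR_BGR2HSV)
P=C[100:210,105:215].reshape(-1,3);q=P[(P[:,2]>.118)&(P[:,2]<.14)]
for s,n in((q[:,1]>.1,'red'),(q[:,1]<.1,'blue')): print(n,s.sum(),q[s].mean(0).round(4) if s.any() else '')
for n,lo,hi,b in(("red",(0,70,60),(10,255,255),(205,155,250,205)),("blue",(100,130,60),(130,255,255),(246,165,282,208))):
    m=mask(c,lo,hi,b)|(mask(c,(168,70,60),(180,255,255),b) if n=="red" else 0)
    k=max(cv2.findContours(m,0,2)[0],key=cv2.contourArea)[:,0]
    w=np.array([ray(c,u,v,.007)[:2] for u,v in k],np.float32)*1000; print(n,cv2.minEnclosingCircle(w),cv2.minAreaRect(w),h[189,262])
E
```

```text
time: 30.6
position: [0.5967, -0.0383, 0.1981]
tool_rot: [0.874, 0.485, -0.0, 0.0]
ft_force: [0.7, -0.6, 0.0]
grip_width: 0.0694
grip_force: 0.0
t 30.6 pos [ 0.5967 -0.0383  0.1981] yaw -31.94 w 0.0694 F 0.0 shift now-axes cm [10.85 -2.35  0.81] twist 0.26 shift after twist [10.84 -2.4   0.81]
red 0 
blue 9 [0.6358 0.0663 0.1322]
red ((595.0270385742188, -74.96576690673828), 32.256919860839844) ((594.8497314453125, -75.54292297363281), (61.75825500488281, 62.48362350463867), 88.65433502197266) [108 145 252]
blue ((573.8222045898438, -156.20681762695312), 29.940166473388672) ((573.9322509765625, -156.41822814941406), (57.67741394042969, 57.890567779541016), 43.44524002075195) [108 145 252]
```

View pics/t5.png

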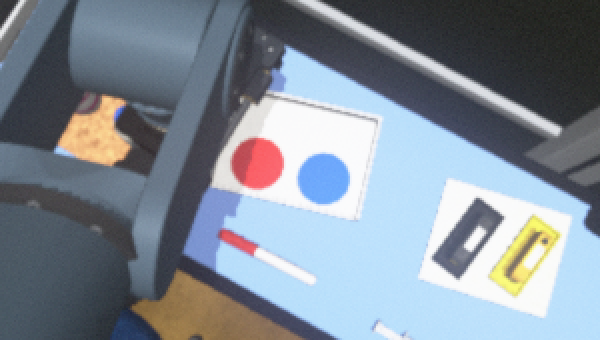

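Both cartridges stand in their trays, at about (470,238) and (525,255) in the picture. The coasters are at (0.595,-0.075) and (0.574,-0.156) and clear. Now I fetch the blue bottle.

```bash
python3 -m pendant '[{"jaw":0.8,"linear":[3.62,-0.8,0],"twist":0},{"jaw":0.8,"linear":[3.62,-0.75,0],"twist":0},{"jaw":0.8,"linear":[3.62,-0.75,0],"twist":0},{"jaw":0.8,"linear":[0,0,0],"twist":0},{"jaw":0.8,"linear":[0,0,2],"twist":0},{"jaw":0.8,"linear":[0,0,2],"twist":0},{"jaw":0.8,"linear":[0,0,0],"twist":0},{"jaw":0.8,"linear":[0,0,0],"twist":0},{"jaw":0.8,"linear":[0,0,0],"twist":0}]'
python3 - <<'E'
from h import *
goto((.6352,.0662),.0835,-32.2)
E
```

```text
time: 31.4
position: [0.6354, 0.062, 0.1587]
tool_rot: [0.876, 0.482, 0.0, 0.0]
ft_force: [-0.5, -0.5, -0.1]
grip_width: 0.0694
grip_force: 0.0
t 31.4 pos [0.6354 0.062  0.1587] yaw -32.41 w 0.0694 F 0.0 shift now-axes cm [ 0.34 -0.25  7.52] twist -0.21 shift after twist [ 0.34 -0.25  7.52]
```

```bash
python3 -m pendant '[{"jaw":0.8,"linear":[0.34,-0.2,0],"twist":0},{"jaw":0.8,"linear":[0,0,2.2],"twist":0},{"jaw":0.8,"linear":[0,0,2.2],"twist":0},{"jaw":0.8,"linear":[0,0,2],"twist":0},{"jaw":0.8,"linear":[0,0,0.9],"twist":0},{"jaw":0.8,"linear":[0,0,0],"twist":0},{"jaw":0.8,"linear":[0,0,0],"twist":0},{"jaw":0.8,"linear":[0,0,0],"twist":0},{"jaw":0.8,"linear":[0,0,0],"twist":0}]'
python3 -m pendant '[{"jaw":0.3,"linear":[0,0,0],"twist":0},{"jaw":0.3,"linear":[0,0,0],"twist":0},{"jaw":0.3,"linear":[0,0,0],"twist":0},{"jaw":0.3,"linear":[0,0,0],"twist":0},{"jaw":0.3,"linear":[0,0,0],"twist":0},{"jaw":0.3,"linear":[0,0,0],"twist":0},{"jaw":0.3,"linear":[0,0,0],"twist":0}]' 20
python3 - <<'E'
from h import *
goto((.5735,-.156),.0835,-15)
E
```

```text
time: 32.15
position: [0.6364, 0.0674, 0.0867]
tool_rot: [0.876, 0.482, 0.001, 0.001]
ft_force: [0.1, -0.2, 0.7]
grip_width: 0.0695
grip_force: 0.0
time: 32.73
position: [0.6356, 0.0673, 0.0853]
tool_rot: [0.876, 0.482, 0.0, 0.0]
ft_force: [1.3, 0.1, 2.1]
grip_width: 0.0421
grip_force: 20.0
t 32.7 pos [0.6356 0.0673 0.0853] yaw -32.33 w 0.0421 F 20.0 shift now-axes cm [-22.19   6.7    0.17] twist -17.33 shift after twist [-23.18  -0.22   0.17]
```

```bash
python3 -m pendant '[{"jaw":0.3,"linear":[0,0,-1],"twist":0},{"jaw":0.3,"linear":[0,0,-1.5],"twist":0},{"jaw":0.3,"linear":[0,0,-2],"twist":0},{"jaw":0.3,"linear":[0,0,-2],"twist":0},{"jaw":0.3,"linear":[0,0,-1.5],"twist":0},{"jaw":0.3,"linear":[0,0,-0.5],"twist":0},{"jaw":0.3,"linear":[0,0,0],"twist":0},{"jaw":0.3,"linear":[0,0,0],"twist":-5.8},{"jaw":0.3,"linear":[0,0,0],"twist":-5.8},{"jaw":0.3,"linear":[0,0,0],"twist":-5.75},{"jaw":0.3,"linear":[0,0,0],"twist":0}]'
python3 -m pendant '[{"jaw":0.3,"linear":[-1.5,0,0],"twist":0},{"jaw":0.3,"linear":[-3,0,0],"twist":0},{"jaw":0.3,"linear":[-3,-0.05,0],"twist":0},{"jaw":0.3,"linear":[-3,-0.05,0],"twist":0},{"jaw":0.3,"linear":[-3,-0.05,0],"twist":0},{"jaw":0.3,"linear":[-3,-0.05,0],"twist":0},{"jaw":0.3,"linear":[-3,0,0],"twist":0},{"jaw":0.3,"linear":[-2.2,0,0],"twist":0},{"jaw":0.3,"linear":[-1.4,0,0],"twist":0},{"jaw":0.3,"linear":[0,0,0],"twist":0},{"jaw":0.3,"linear":[0,0,0],"twist":0},{"jaw":0.3,"linear":[0,0,0],"twist":0}]'
python3 - <<'E'
from h import *
goto((.5735,-.156),.0898,-15)
E
```

```text
time: 33.65
position: [0.6339, 0.0676, 0.1685]
tool_rot: [0.793, 0.61, -0.001, -0.001]
ft_force: [-0.2, 0.6, -1.4]
grip_width: 0.042
grip_force: 20.0
time: 34.65
position: [0.5733, -0.1543, 0.1698]
tool_rot: [0.793, 0.609, 0.0, -0.001]
ft_force: [0.5, -0.5, -1.5]
grip_width: 0.0422
grip_force: 20.0
t 34.6 pos [ 0.5733 -0.1543  0.1698] yaw -15.01 w 0.0422 F 20.0 shift now-axes cm [-0.17  0.07  8.  ] twist -0.01 shift after twist [-0.17  0.07  8.  ]
```

```bash
python3 -m pendant '[{"jaw":0.3,"linear":[-0.15,0.05,1],"twist":0},{"jaw":0.3,"linear":[0,0,2],"twist":0},{"jaw":0.3,"linear":[0,0,2],"twist":0},{"jaw":0.3,"linear":[0,0,1.2],"twist":0},{"jaw":0.3,"linear":[0,0,0.8],"twist":0},{"jaw":0.3,"linear":[0,0,0.5],"twist":0},{"jaw":0.3,"linear":[0,0,0],"twist":0},{"jaw":0.3,"linear":[0,0,0],"twist":0},{"jaw":0.3,"linear":[0,0,0],"twist":0},{"jaw":0.3,"linear":[0,0,0],"twist":0}]'
python3 - <<'E'
from h import *
goto((.5735,-.156),.0896,-15)
E
```

```text
time: 35.48
position: [0.5743, -0.1571, 0.096]
tool_rot: [0.793, 0.609, 0.0, 0.001]
ft_force: [0.5, -0.2, -1.8]
grip_width: 0.0421
grip_force: 20.0
t 35.5 pos [ 0.5743 -0.1571  0.096 ] yaw -14.99 w 0.0421 F 20.0 shift now-axes cm [ 0.08 -0.1   0.64] twist 0.01 shift after twist [ 0.08 -0.1   0.64]
```

```bash
python3 -m pendant '[{"jaw":0.3,"linear":[0.05,-0.1,0.3],"twist":0},{"jaw":0.3,"linear":[0,0,0.2],"twist":0},{"jaw":0.3,"linear":[0,0,0.1],"twist":0},{"jaw":0.3,"linear":[0,0,0],"twist":0},{"jaw":0.3,"linear":[0,0,0],"twist":0},{"jaw":0.3,"linear":[0,0,0],"twist":0}]'
python3 -m pendant '[{"jaw":0.6,"linear":[0,0,0],"twist":0},{"jaw":0.8,"linear":[0,0,0],"twist":0},{"jaw":0.8,"linear":[0,0,0],"twist":0},{"jaw":0.8,"linear":[0,0,0],"twist":0},{"jaw":0.8,"linear":[0,0,-3],"twist":0},{"jaw":0.8,"linear":[0,0,-4],"twist":0},{"jaw":0.8,"linear":[0,0,-4],"twist":0},{"jaw":0.8,"linear":[0,0,0],"twist":0},{"jaw":0.8,"linear":[0,0,0],"twist":0}]'
python3 - <<'E'
from h import *
goto((.6815,.1395),.2,-32.2)
E
```

```text
time: 35.98
position: [0.5727, -0.156, 0.0892]
tool_rot: [0.793, 0.609, -0.0, -0.0]
ft_force: [-0.8, 0.7, 1.7]
grip_width: 0.042
grip_force: 20.0
time: 36.73
position: [0.5745, -0.1568, 0.2021]
tool_rot: [0.793, 0.609, 0.002, 0.003]
ft_force: [0.1, 0.0, -0.1]
grip_width: 0.0696
grip_force: 0.0
t 36.7 pos [ 0.5745 -0.1568  0.2021] yaw -14.98 w 0.0696 F 0.0 shift now-axes cm [31.39  2.67  0.18] twist 17.22 shift after twist [30.77 -6.74  0.18]
```

```bash
python3 -m pendant '[{"jaw":0.8,"linear":[3.8,0.33,0],"twist":0},{"jaw":0.8,"linear":[3.8,0.33,0],"twist":0},{"jaw":0.8,"linear":[3.8,0.33,0],"twist":0},{"jaw":0.8,"linear":[3.8,0.33,0],"twist":0},{"jaw":0.8,"linear":[3.8,0.33,0],"twist":0},{"jaw":0.8,"linear":[3.8,0.33,0],"twist":0},{"jaw":0.8,"linear":[3.8,0.33,0],"twist":0},{"jaw":0.8,"linear":[3.2,0.26,0],"twist":0},{"jaw":0.8,"linear":[1.6,0.1,0],"twist":0},{"jaw":0.8,"linear":[0,0,0],"twist":5.7},{"jaw":0.8,"linear":[0,0,0],"twist":5.7},{"jaw":0.8,"linear":[0,0,0],"twist":5.8}]'
python3 -m pendant '[{"jaw":0.8,"linear":[0,0,0],"twist":0},{"jaw":0.8,"linear":[0,0,2],"twist":0},{"jaw":0.8,"linear":[0,0,2],"twist":0},{"jaw":0.8,"linear":[0,0,0],"twist":0},{"jaw":0.8,"linear":[0,0,0],"twist":0},{"jaw":0.8,"linear":[0,0,0],"twist":0}]'
python3 - <<'E'
from h import *
goto((.6815,.1395),.0845,-32.2)
E
```

```text
time: 37.73
position: [0.6786, 0.1403, 0.197]
tool_rot: [0.876, 0.482, -0.002, -0.001]
ft_force: [0.3, -0.8, -0.3]
grip_width: 0.0699
grip_force: 0.0
time: 38.23
position: [0.6799, 0.1399, 0.1592]
tool_rot: [0.875, 0.484, -0.0, 0.0]
ft_force: [0.7, -0.7, 1.2]
grip_width: 0.0695
grip_force: 0.0
t 38.2 pos [0.6799 0.1399 0.1592] yaw -32.15 w 0.0695 F 0.0 shift now-axes cm [0.05 0.15 7.47] twist 0.05 shift after twist [0.05 0.15 7.47]
```

```bash
python3 -m pendant '[{"jaw":0.8,"linear":[0.05,0.1,1],"twist":0},{"jaw":0.8,"linear":[0,0,2.2],"twist":0},{"jaw":0.8,"linear":[0,0,2.2],"twist":0},{"jaw":0.8,"linear":[0,0,1.5],"twist":0},{"jaw":0.8,"linear":[0,0,0.5],"twist":0},{"jaw":0.8,"linear":[0,0,0],"twist":0},{"jaw":0.8,"linear":[0,0,0],"twist":0},{"jaw":0.8,"linear":[0,0,0],"twist":0},{"jaw":0.8,"linear":[0,0,0],"twist":0}]'
python3 -m pendant '[{"jaw":0.3,"linear":[0,0,0],"twist":0},{"jaw":0.3,"linear":[0,0,0],"twist":0},{"jaw":0.3,"linear":[0,0,0],"twist":0},{"jaw":0.3,"linear":[0,0,0],"twist":0},{"jaw":0.3,"linear":[0,0,0],"twist":0},{"jaw":0.3,"linear":[0,0,0],"twist":0},{"jaw":0.3,"linear":[0,0,0],"twist":0}]' 20
python3 - <<'E'
from h import *
goto((.5945,-.0755),.17,-15)
E
```

```text
time: 38.98
position: [0.682, 0.1404, 0.0867]
tool_rot: [0.875, 0.483, 0.001, 0.001]
ft_force: [-0.3, -0.3, 0.6]
grip_width: 0.0699
grip_force: 0.0
time: 39.57
position: [0.6813, 0.1402, 0.0853]
tool_rot: [0.875, 0.483, 0.0, 0.0]
ft_force: [0.7, -0.4, 1.6]
grip_width: 0.042
grip_force: 19.9
t 39.6 pos [0.6813 0.1402 0.0853] yaw -32.19 w 0.042 F 19.9 shift now-axes cm [-22.87   4.15  -8.47] twist -17.19 shift after twist [-23.08  -2.8   -8.47]
```

```bash
python3 -m pendant '[{"jaw":0.3,"linear":[0,0,-1],"twist":0},{"jaw":0.3,"linear":[0,0,-1.5],"twist":0},{"jaw":0.3,"linear":[0,0,-2],"twist":0},{"jaw":0.3,"linear":[0,0,-2],"twist":0},{"jaw":0.3,"linear":[0,0,-1.5],"twist":0},{"jaw":0.3,"linear":[0,0,-0.5],"twist":0},{"jaw":0.3,"linear":[0,0,0],"twist":0},{"jaw":0.3,"linear":[0,0,0],"twist":-5.7},{"jaw":0.3,"linear":[0,0,0],"twist":-5.7},{"jaw":0.3,"linear":[0,0,0],"twist":-5.8},{"jaw":0.3,"linear":[0,0,0],"twist":0}]'
python3 -m pendant '[{"jaw":0.3,"linear":[-1.5,-0.2,0],"twist":0},{"jaw":0.3,"linear":[-3,-0.4,0],"twist":0},{"jaw":0.3,"linear":[-3,-0.35,0],"twist":0},{"jaw":0.3,"linear":[-3,-0.35,0],"twist":0},{"jaw":0.3,"linear":[-3,-0.35,0],"twist":0},{"jaw":0.3,"linear":[-3,-0.35,0],"twist":0},{"jaw":0.3,"linear":[-3,-0.35,0],"twist":0},{"jaw":0.3,"linear":[-2.2,-0.3,0],"twist":0},{"jaw":0.3,"linear":[-1.4,-0.15,0],"twist":0},{"jaw":0.3,"linear":[0,0,0],"twist":0},{"jaw":0.3,"linear":[0,0,0],"twist":0},{"jaw":0.3,"linear":[0,0,0],"twist":0}]'
python3 - <<'E'
from h import *
goto((.5945,-.0755),.0896,-15)
E
```

```text
time: 40.48
position: [0.6795, 0.1403, 0.1683]
tool_rot: [0.793, 0.61, -0.002, -0.001]
ft_force: [-0.1, 0.7, -2.2]
grip_width: 0.0417
grip_force: 19.9
time: 41.48
position: [0.5942, -0.0749, 0.1699]
tool_rot: [0.793, 0.609, 0.0, -0.0]
ft_force: [0.2, 0.6, -1.5]
grip_width: 0.0416
grip_force: 19.9
t 41.5 pos [ 0.5942 -0.0749  0.1699] yaw -15.01 w 0.0416 F 19.9 shift now-axes cm [-0.06  0.04  8.03] twist -0.01 shift after twist [-0.06  0.04  8.03]
```

```bash
python3 -m pendant '[{"jaw":0.3,"linear":[-0.05,0.05,1],"twist":0},{"jaw":0.3,"linear":[0,0,2],"twist":0},{"jaw":0.3,"linear":[0,0,2],"twist":0},{"jaw":0.3,"linear":[0,0,1.2],"twist":0},{"jaw":0.3,"linear":[0,0,0.8],"twist":0},{"jaw":0.3,"linear":[0,0,0.5],"twist":0},{"jaw":0.3,"linear":[0,0,0],"twist":0},{"jaw":0.3,"linear":[0,0,0],"twist":0},{"jaw":0.3,"linear":[0,0,0],"twist":0},{"jaw":0.3,"linear":[0,0,0],"twist":0}]'
python3 - <<'E'
from h import *
goto((.5945,-.0755),.0896,-15)
E
```

```text
time: 42.32
position: [0.5951, -0.0764, 0.096]
tool_rot: [0.793, 0.609, 0.001, 0.001]
ft_force: [-0.2, 1.3, -1.6]
grip_width: 0.0415
grip_force: 19.9
t 42.3 pos [ 0.5951 -0.0764  0.096 ] yaw -14.99 w 0.0415 F 19.9 shift now-axes cm [ 0.07 -0.09  0.64] twist 0.01 shift after twist [ 0.07 -0.09  0.64]
```

```bash
python3 -m pendant '[{"jaw":0.3,"linear":[0.05,-0.08,0.3],"twist":0},{"jaw":0.3,"linear":[0,0,0.2],"twist":0},{"jaw":0.3,"linear":[0,0,0.1],"twist":0},{"jaw":0.3,"linear":[0,0,0],"twist":0},{"jaw":0.3,"linear":[0,0,0],"twist":0},{"jaw":0.3,"linear":[0,0,0],"twist":0}]'
python3 -m pendant '[{"jaw":0.6,"linear":[0,0,0],"twist":0},{"jaw":0.8,"linear":[0,0,0],"twist":0},{"jaw":0.8,"linear":[0,0,0],"twist":0},{"jaw":0.8,"linear":[0,0,0],"twist":0},{"jaw":0.8,"linear":[0,0,-3],"twist":0},{"jaw":0.8,"linear":[0,0,-4],"twist":0},{"jaw":0.8,"linear":[0,0,-4],"twist":0},{"jaw":0.8,"linear":[0,0,0],"twist":0},{"jaw":0.8,"linear":[0,0,0],"twist":0}]'
python3 -m pendant '[{"jaw":0.8,"linear":[3.5,0,0],"twist":0},{"jaw":0.8,"linear":[3.5,0,0],"twist":0},{"jaw":0.8,"linear":[3.5,0,0],"twist":0},{"jaw":0.8,"linear":[3.5,0,0],"twist":0},{"jaw":0.8,"linear":[3.5,0,0],"twist":0},{"jaw":0.8,"linear":[1.5,0,0],"twist":0},{"jaw":0.8,"linear":[0,0,0],"twist":0},{"jaw":0.8,"linear":[0,0,0],"twist":0},{"jaw":0.8,"linear":[0,0,0],"twist":0},{"jaw":0.8,"linear":[0,0,0],"twist":0},{"jaw":0.8,"linear":[0,0,0],"twist":0}]'
python3 - <<'E'
from h import *
c=cam("top");cv2.imwrite("pics/t6.png",c["color"][100:270,100:400].repeat(2,0).repeat(2,1)); C=cloud(c)
for n,b in(("red",(212,160,244,196)),("blue",(246,168,280,206))):
    x0,y0,x1,y1=b;P=C[y0:y1,x0:x1].reshape(-1,3)
    for lo,hi in((.122,.15),(.1,.116)):
        q=P[(P[:,2]>lo)&(P[:,2]<hi)]; print(n,lo,len(q),q.mean(0).round(4) if len(q) else'')
for n,b in(("cB",(315,190,352,245)),("cY",(345,200,390,250))):
    x0,y0,x1,y1=b;P=C[y0:y1,x0:x1].reshape(-1,3);q=P[(P[:,2]>.042)&(P[:,2]<.057)&(P@[.835,-.55,0]<.68)]
    print(n,len(q),cv2.minAreaRect((q[:,:2]*1000).astype(np.float32)),q[:,2].mean())
E
```

```text
time: 42.82
position: [0.5938, -0.0755, 0.0893]
tool_rot: [0.793, 0.609, 0.0, 0.0]
ft_force: [-0.6, 0.3, 0.4]
grip_width: 0.0416
grip_force: 19.9
time: 43.57
position: [0.5956, -0.0761, 0.2021]
tool_rot: [0.793, 0.609, 0.002, 0.003]
ft_force: [-0.4, 0.1, 0.3]
grip_width: 0.0694
grip_force: 0.0
time: 44.48
position: [0.6426, 0.1063, 0.1988]
tool_rot: [0.794, 0.608, -0.0, -0.0]
ft_force: [-0.4, 0.2, 0.4]
grip_width: 0.0699
grip_force: 0.0
red 0.122 22 [ 0.5931 -0.0758  0.1346]
red 0.1 92 [ 0.5926 -0.0761  0.1116]
blue 0.122 21 [ 0.5707 -0.1572  0.1352]
blue 0.1 100 [ 0.5708 -0.1574  0.1112]
cB 199 ((491.9632873535156, -326.6492004394531), (15.519996643066406, 66.579833984375), 50.16527557373047) 0.04892613415776515
cY 213 ((487.36224365234375, -373.4465026855469), (72.13685607910156, 67.6993179321289), 50.505802154541016) 0.049001978848382345
```

View pics/t6.png

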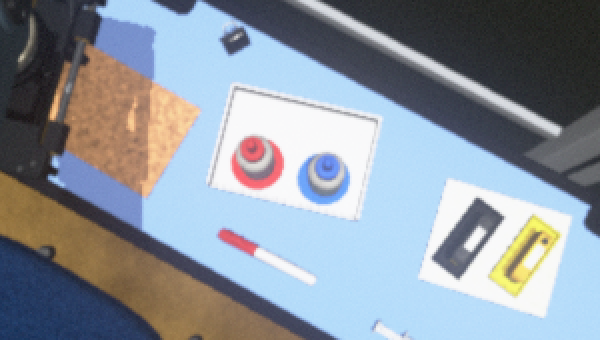

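Both bottles stand centred on their own coasters and both cartridges stand in their trays, with the black one about 5 mm off centre against the 14 mm allowed. I'm handing in.

```bash
python3 -c "
from rig import robot
print(robot.hand_in())"
```

```text
the job is handed in; nothing more can be done
None
```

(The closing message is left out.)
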